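Fit the battery block to the plant turner and turn it over

ROBOT

A 7-joint arm with a two-finger parallel gripper is mounted at the origin on the work surface. World frame = base frame: x ahead of the robot, y to its left, z up, the work surface at z = 0. Lengths are in m, angles in rad, forces in N, time in s.
With the tool pointing down it reaches from about 0.425 to 0.95 m from the base axis. Payload 4.7 kg.
Tool frame: the origin (TCP) lies at the very end of the fingers, on their centre line; the grasp point (between the pads) lies 19 mm behind it; z points along the fingers, y is the line along which they close (so a half turn about z gives the same grasp; the last joint's range is limited). The gripper opens to 87 mm and grips with 3 to 60 N. Pads are 19 mm wide; open, the fingers measure 117 mm over their backs; the gripper's body (75 mm by 190 mm) begins 51 mm behind the grasp point.
Start: joints at [-1.269, 0.469, -0.049, 1.532, 0.024, 1.141, -0.082], TCP at [0.219, 0.638, 0.223] pointing down, gripper open.
Joint ranges: [-2.59, 2.59], [-0.33, 1.99], [-1.39, 1.29], [0.1, 2.45], [-1.04, 4.18], [0.21, 1.99], [-2.66, 2.66]. Speed limits (rad/s): [2.57, 2.57, 3.14, 3.14, 3.14, 3.14, 3.14].

INTERFACE

Orientations are given as a unit quaternion [x, y, z, w].
In Python, from rig import sensors, imaging, job, finder gives the robot as it stands.
- The arm moves only by the shell command python3 -m pendant 'ROWS' [FORCE]. ROWS is JSON, a list of rows, each an object with "claw": the closure, from 0 (fully open) to 1 (shut); "slide": the shift along the world's x, y, z scaled (see below), a list of three; "rotation": the turn, a rotation vector about the world's x, y, z scaled (see below), a list of three. In form: [{"claw": claw, "slide": [x, y, z], "rotation": [rx, ry, rz]}, ...]. A call has 1 to 8 rows; each row shifts and turns the commanded pose from where the row before left it; what a row does not reach is not made up. The controller multiplies each number of a shift by 0.02 m and each number of a turn by 4 degrees. A row lasts 1/12 s, in which the tool goes at most 41.7 mm and 7.16 degrees, less where a joint would pass 70% of its speed; a pose out of reach is approached as far as the arm can. A call with a number of a shift or a turn outside -1 to 1 is refused whole. A call with a gripper value outside its range is refused whole. The fingers move at their own pace and stop on an object; FORCE is the grip in N (left out, the last holds). Time passes only in rows, so rows that do not move let the fingers close. It gives the time, the measured TCP pose, the force, the opening and the grip force at its end, in the units of the state.
- sensors.read_state(): the state, without advancing time (a new reading comes with each control period).
- imaging.grab_frame(name): name is "side" or "top" or "wrist"; returns a dict with "color" (384x512x3 uint8, blue, green, red), "vfov" (degrees; the focal length in pixels is half the picture's height over the tangent of half this angle, whatever the lens; pixels are square), "cx", "cy" (the principal point, pixels), "eye" and "rotation" of the camera in the world. Camera axes: x right, y down, z forward; pixel columns grow to the right and rows downward; lengths in m; the calibration is good to about 2 mm. A picture is of the moment at which its call begins. There is no depth.
- job.sign_off(): hands the job in; it is judged then, once.
Trained networks look in a picture, given as the dict that the camera call returned (one of the last four; its "shot" number tells which), for a name from the list of things; names that differ only in an ending like _2 or _b are one class to them, and where a whole thing is asked for, a point or a joint stands for the part that bears it (a point fixed in the world has none). Each returns a list of dicts, best first, with "score" (0 to 1); they miss things now and then, are a little off and sometimes report something else, mostly with a low value. They report only what shows in the picture. A call takes as long as a camera call. They do not tell look-alikes from the thing itself.
- finder.find_in(picture, query): "bbox" ([left, top, right, bottom] in pixels, round what is visible of it).
The state is a dict: "clock": time; "joints": joint angles; "joint_velocities": joint speeds; "joint_efforts": joint torques, N m; "position": TCP position; "tcp_rot": TCP orientation; "ft_force": force on the tool from outside, world axes, zero at the start; "torque": the same for the moment, N m; "finger_gap": opening from 0.0 (shut) to 1.0 (fully open); "finger_force": force on a finger pad.
Only numpy, scipy, OpenCV 4.12 (cv2) and the standard library are available. Lean on these libraries where they do the work, as an engineer would, in place of code of your own. Each camera call takes 0.05 s, during which the arm holds its last target. There are 200 camera calls.

TASK

Take the one battery block that fits the bay of the plant turner and press it all the way home, flush with the bay's rim. Then take the platter round by its upright knob for exactly one full turn, either way, so that the knob ends where it began and the little potted succulent rides round upright near the middle. Leave the other blocks, pots and things where they stand.

Things in the scene. Friction and masses are not known exactly. Their poses are not given: they have to be found in the camera images.
- turner: plant turner fixed to the table: a grey base disc (164 mm across, 18 mm high) under the platter and, joined to its +y side, a grey bay box 90 x 66 x 36 mm (x, y, z). Origin: on the table under the platter's axis. The bay box is centred 150 mm from it along +y
- bay (a point): centre of the bay's mouth, level with the rim, 36 mm above the table; axes as the turner's. The opening is 67 mm along x by 43 mm along y, with a 2 mm bevel, 30 mm deep to the fixed floor. Inside lies a black contact plate on a stiff slide: at first it is 14 to 16 mm below the rim, so that a block put in stands 14 to 16 mm proud; it takes about 9 N to push it down, and it stays where it is left
- block: grey battery block with a thin black line across its top near each end, 64 x 40 x 30 mm (x, y, z), about 128 g; origin at the centre of its underside, long axis along x. Starts lying flat on the table at any of four places, any yaw. This one fits the bay (either way round)
- block_top (a point): centre of the top face of that block, 30 mm above its underside; axes as the block's
- block_long: grey battery block with a thin black line across its top near each end, 86 x 40 x 30 mm (x, y, z), about 172 g; origin at the centre of its underside, long axis along x. Starts lying flat on the table at any of four places, any yaw. Too long for the bay; to be left alone
- block_short: grey battery block with a thin black line across its top near each end, 44 x 40 x 30 mm (x, y, z), about 88 g; origin at the centre of its underside, long axis along x. Starts lying flat on the table at any of four places, any yaw. Too short for the bay; to be left alone
- platter (a joint): angle of the white platter (180 mm across, top face 32 mm above the table) about its upright axis, counter-clockwise from above, rad; at 0 the knob lies on the turner's -x side. Turns freely with light friction for more than one turn either way and stays where left. Starts between -0.8 and 0.8
- knob (a point): centre of the top of the platter's upright finger knob: a white round post 16 mm across and 50 mm tall, its top 82 mm above the table, 75 mm from the platter's axis; it goes round with the platter and spins freely on its own pin, so that it can be held without turning the hand
- axis (a point): point on the platter's axis at its top face, 32 mm above the table
- pot_rider: little terracotta pot with a succulent standing near the middle of the platter, 54 mm across at the rim, about 60 mm tall with its plant, 90 g, loose; origin at the centre of its underside
- pot_small: terracotta pot with a succulent, 60 mm across, about 70 mm tall, standing at one of the four places among the blocks; origin at the centre of its underside
- pot_mid: terracotta pot filled with gravel, no plant, 60 mm across, 48 mm tall; origin at the centre of its underside
- pot_tall: terracotta pot with a succulent, 100 mm across, about 120 mm tall; origin at the centre of its underside
- spray: upright clear bottle, 66 mm across, 170 mm tall; origin at the centre of its underside
- jar: glass jar, 60 mm across, 75 mm tall; origin at the centre of its underside
- trowel: flat planting trowel lying on the table along its x axis, about 280 mm long; origin under its middle
Things that resemble listed ones, but are neither listed nor needed, are in the scene too. Leave any pink or red look-alike of the jar alone.

How it is judged:
On the way, in this order (a step that is already met when the one before it is completed fails the run):
1. the fitting block is pressed home, flush in the bay (z of block_top in the frame of bay between -0.003 and 0.003 m and x of block_top in the frame of bay between -0.005 and 0.005 m and y of block_top in the frame of bay between -0.005 and 0.005 m and angle between block's own z axis and vertical below 0.08 rad and angle between the x axis of block and the x axis of turner, either way round below 0.1 rad), for 0.3 s.
2. then the platter goes round: the knob is about opposite to where it began (distance of knob from where it was at the start of the episode above 0.125 m).
At the end, for the whole second after the job is handed in: The 64 mm block is level with the bay rim within 3 mm, centred within 5 mm, not tilted; the platter made one full turn and rests, its knob within 20 mm of its start; the little pot is upright within 30 mm of the axis; the other loose things are level and moved under 40 mm (all of step 1 and (value of joint platter above 5.2 rad or value of joint platter below -5.2 rad) and distance of knob from where it was at the start of the episode below 0.02 m and linear speed of block below 0.02 m/s and velocity of joint platter between -0.1 and 0.1 rad/s and angle between each of pot_rider, block_long, block_short, pot_small, pot_mid, pot_tall, spray, jar, trowel's own z axis and vertical below 0.15 rad and horizontal distance between pot_rider and axis below 0.03 m); the robot touches nothing.
It fails at once if a bystander (another block, pot, bottle, jar or trowel) is moved more than 40 mm (distance of any of block_long, block_short, pot_small, pot_mid, pot_tall, spray, jar, trowel from where it was at the start of the episode above 0.04 m).
It fails at once if the little pot on the platter is tipped over (angle between pot_rider's own z axis and vertical above 0.4 rad).
It also fails if it takes over 72 s, if anything falls off the work surface, if the arm or the gripper's body presses on something with over 40 N, if the wrist force passes 120 N, or if a joint passes its speed limit or range.

## Working session

There is one attempt and no reset: what is moved stays moved. The work goes in short steps, Python scripts to look and compute and a shell command to move; the robot and the scene stay as the last step left them, time stands still between calls to the robot, and variables do not carry over. Pictures are saved under pics/ and viewed, at most 10 in all, crops included, and the job is handed in when it is done.

```bash
ls; mkdir -p pics
python3 - <<'E'
from rig import sensors, imaging, finder
import cv2
s=sensors.read_state(); print({k:s[k] for k in('clock','position','tcp_rot','finger_gap')})
for n in('top','side'):
    f=imaging.grab_frame(n); cv2.imwrite(f'pics/{n}0.png',f['color']); print(n,f['vfov'],f['cx'],f['cy'],f['eye'],f['rotation'])
    for q in('turner','block','platter','knob','pot_rider','bay','pot_small','jar','spray','pot_tall','pot_mid','trowel'):
        try: print(q,[(round(d['score'],2),[round(v) for v in d['bbox']]) for d in finder.find_in(f,q)][:5])
        except Exception as e: print(q,e)
E
```

```text
pics
{'clock': 0.0, 'position': array([0.21901656, 0.63783938, 0.22148646]), 'tcp_rot': array([ 1.64633124e-01,  9.86354364e-01, -9.91098352e-04, -1.41752972e-04]), 'finger_gap': 0.9996835538888285}
top 46.082734441446036 256.88474499950985 191.30124330329517 [ 0.33733777 -0.03739862  1.31898052] [ 0.708388   -0.70152389  0.05863759 -0.05111072]
turner [(0.65, [213, 154, 307, 223])]
block [(0.75, [102, 211, 126, 243])]
platter [(0.63, [243, 165, 305, 225]), (0.48, [117, 99, 148, 138])]
knob [(0.68, [243, 164, 310, 224])]
pot_rider [(0.84, [268, 179, 286, 201]), (0.64, [116, 102, 149, 136])]
bay [(0.59, [212, 155, 307, 224])]
pot_small [(0.85, [145, 214, 167, 235])]
jar [(0.95, [369, 275, 392, 300]), (0.78, [367, 238, 392, 261]), (0.59, [332, 225, 353, 246])]
spray [(0.89, [116, 100, 150, 139])]
pot_tall [(0.87, [196, 74, 229, 115]), (0.31, [246, 162, 311, 227]), (0.17, [172, 134, 192, 157])]
pot_mid [(0.77, [171, 133, 190, 154])]
trowel [(0.91, [351, 141, 395, 233]), (0.68, [366, 236, 395, 263])]
side 51.43991175017047 255.46337214992593 188.13117652665431 [ 0.25861043 -0.95010713  0.71852057] [ 0.87170793 -0.130618    0.0676784  -0.46742257]
turner [(0.56, [234, 181, 297, 241])]
block [(0.75, [188, 146, 209, 162])]
platter [(0.76, [230, 197, 296, 242])]
knob [(0.69, [232, 200, 295, 242])]
pot_rider [(0.58, [255, 202, 276, 223]), (0.4, [230, 196, 293, 243])]
bay [(0.89, [233, 181, 294, 245])]
pot_small [(0.79, [199, 156, 217, 177])]
jar [(0.86, [221, 252, 254, 291]), (0.85, [174, 300, 202, 345]), (0.68, [224, 292, 250, 331]), (0.54, [272, 108, 294, 155])]
spray [(0.92, [274, 107, 294, 154])]
pot_tall [(0.75, [313, 146, 343, 188])]
pot_mid [(0.83, [267, 154, 285, 172]), (0.33, [232, 182, 294, 241])]
trowel [(0.97, [263, 273, 367, 334])]
```

Run:
```python
import cv2
a=cv2.imread('pics/top0.png')[60:310,70:410]; cv2.imwrite('pics/top0c.png',cv2.resize(a,None,fx=2.35,fy=2.35,interpolation=cv2.INTER_CUBIC))
```

```text
(no output)
```

View pics/top0c.png

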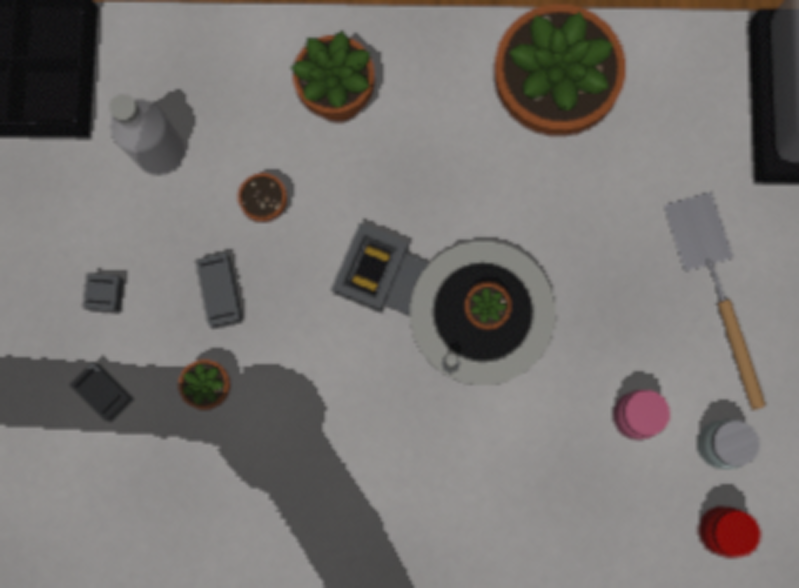

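The top crop shows three grey blocks: short at crop (104,291) → px (114,184), about 44 mm long. Long at crop (220,289) → px (164,183), about 86 mm. The third is at crop (102,390) → px (113,226), about 64 x 40 mm and in shadow, so it fits the description. The bay is at crop (372,265), platter centre (484,311) and knob (451,360). I'll work out coarse positions next, then confirm with the wrist camera.

```bash
cat > h.py <<'E'
import numpy as np, cv2
from scipy.spatial.transform import Rotation as R
from rig import sensors, imaging, finder, job
def K(f):
    h=f['color'].shape[0]; return h/2/np.tan(np.radians(f['vfov'])/2)
def rot(f):
    r=np.array(f['rotation']); return r if r.shape==(3,3) else R.from_quat(r).as_matrix()
def w(f,u,v,z):   # pixel -> world on plane z
    d=rot(f)@np.array([(u-f['cx'])/K(f),(v-f['cy'])/K(f),1]); e=np.array(f['eye']); return (e+d*(z-e[2])/d[2])[:2]
def p(f,X):
    c=rot(f).T@(np.array(X)-f['eye']); return c[:2]/c[2]*K(f)+[f['cx'],f['cy']]
E
python3 - <<'E'
from h import *
f=imaging.grab_frame('top')
c=lambda x,y,z:print(np.round(w(f,70+x/2.35,60+y/2.35,z),3))
for x,y,z in((102,390,.03),(104,291,.03),(220,289,.03),(372,265,.036),(484,311,.032),(451,358,.082),(488,304,.07)): c(x,y,z)
s=sensors.read_state(); M=R.from_quat(s['tcp_rot']).as_matrix(); print(M.round(3))
g=imaging.grab_frame('wrist'); print(g['vfov'],g['eye'],(M.T@(np.array(g['eye'])-s['position'])).round(4),(M.T@rot(g)).round(3))
E
```

```text
[0.435 0.357]
[0.557 0.362]
[0.561 0.22 ]
[0.592 0.033]
[ 0.537 -0.105]
[ 0.473 -0.064]
[ 0.539 -0.108]
[[-0.946  0.325  0.   ]
 [ 0.325  0.946  0.   ]
 [ 0.     0.    -1.   ]]
60.96895816813346 [0.14763075 0.6630036  0.38538076] [ 0.0757 -0.     -0.1628] [[ 0.001 -0.961 -0.277]
 [ 1.     0.001  0.001]
 [-0.001 -0.277  0.961]]
```

```bash
python3 -m pendant '[{"claw":0,"slide":[0.72,-0.94,0],"rotation":[0,0,1]},{"claw":0,"slide":[0.72,-0.94,0],"rotation":[0,0,1]},{"claw":0,"slide":[0.72,-0.94,0],"rotation":[0,0,1]},{"claw":0,"slide":[0.72,-0.94,0],"rotation":[0,0,1]},{"claw":0,"slide":[0.72,-0.94,0],"rotation":[0,0,1]},{"claw":0,"slide":[0.72,-0.94,0],"rotation":[0,0,1]},{"claw":0,"slide":[0.72,-0.94,0],"rotation":[0,0,1]},{"claw":0,"slide":[0.72,-0.94,0],"rotation":[0,0,1]}]' && python3 -m pendant '[{"claw":0,"slide":[0.72,-0.94,0],"rotation":[0,0,1]},{"claw":0,"slide":[0.72,-0.94,0],"rotation":[0,0,1]},{"claw":0,"slide":[0.72,-0.94,0],"rotation":[0,0,1]},{"claw":0,"slide":[0.72,-0.94,0],"rotation":[0,0,1]},{"claw":0,"slide":[0.72,-0.94,0],"rotation":[0,0,1]},{"claw":0,"slide":[0.72,-0.94,0],"rotation":[0,0,1]},{"claw":0,"slide":[0.72,-0.94,0],"rotation":[0,0,1]},{"claw":0,"slide":[0,0,0],"rotation":[0,0,0]}]'
python3 - <<'E'
from h import *
g=imaging.grab_frame('wrist'); cv2.imwrite('pics/w1.png',g['color'])
import pickle; pickle.dump(g,open('w1.pkl','wb'))
print(sensors.read_state()['joints'])
for d in finder.find_in(g,'block')[:4]: print(d)
E
```

```text
clock: 2.07
position: [0.335, 0.4871, 0.2227]
tcp_rot: [-0.115, 0.993, 0.0, 0.0]
ft_force: [-0.0, 0.3, 0.1]
finger_gap: 1.0
finger_force: 0.0
clock: 2.73
position: [0.4392, 0.3512, 0.2226]
tcp_rot: [-0.348, 0.938, -0.002, 0.001]
ft_force: [0.2, -0.8, -0.8]
finger_gap: 1.002
finger_force: 0.0
[-0.64254751  0.29111538 -0.14009517  1.79934493  0.04737439  1.05433913
  1.48103691]
{'bbox': [249.8, 141.0, 291.9, 202.7], 'score': 0.96}
```

View pics/w1.png

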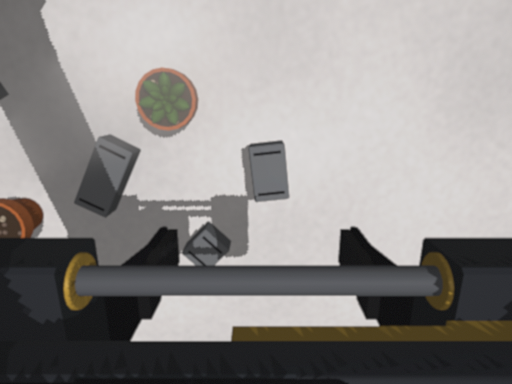

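Run:
```python
import cv2
a=cv2.imread('pics/w1.png')[128:216,225:310]; cv2.imwrite('pics/w1c.png',cv2.resize(a,None,fx=6,fy=6,interpolation=cv2.INTER_CUBIC))
```

```text
(no output)
```

View pics/w1c.png

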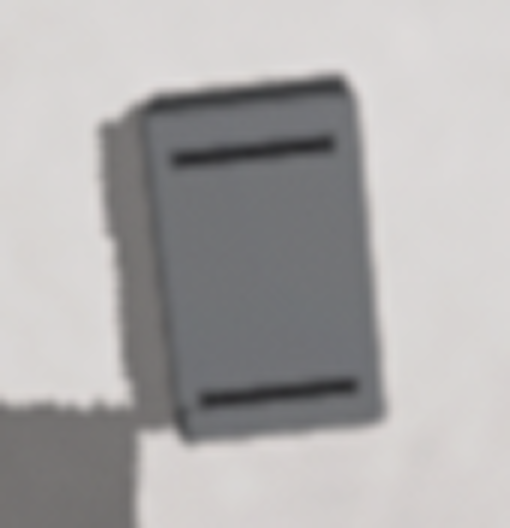

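The enlarged crop shows one block with its top face at crop (152,110), (353,97), (383,415), (187,437). Next I check its size on z=0.03.

Run:
```python
from h import *; import pickle
g=pickle.load(open('w1.pkl','rb'))
P=[w(g,225+(x-2.5)/6,128+(y-2.5)/6,.03) for x,y in((152,110),(353,97),(383,415),(187,437))]
P=np.array(P); print(P.round(4)); L=lambda a,b:np.linalg.norm(P[a]-P[b])
print('long',L(0,3),L(1,2),'short',L(0,1),L(2,3)); c=P.mean(0); d=P[0]+P[1]-P[2]-P[3]; print('c',c,'ang x',np.degrees(np.arctan2(d[1],d[0])))
s=sensors.read_state(); M=R.from_quat(s['tcp_rot']).as_matrix(); print(s['position'],'tool x ang',np.degrees(np.arctan2(M[1,0],M[0,0])), 'delta rows20mm',(c-s['position'][:2])/.02)
```

```text
[[0.4254 0.3261]
 [0.3999 0.3521]
 [0.4409 0.3967]
 [0.4685 0.3714]]
long 0.062462049712813016 0.06051832405125155 short 0.03649341997444555 0.03743322825706143
c [0.43364975 0.36156765] ang x -133.10289524850998
[0.43583857 0.35568725 0.22270233] tool x ang -139.13629312423916 delta rows20mm [-0.10944105  0.29402   ]
```

The face measures about 62 x 37 mm, so this is the 64 mm block. I'll align, descend to TCP z≈0.018 and grip.

```bash
python3 -m pendant '[{"claw":0,"slide":[-0.06,0.15,-0.9],"rotation":[0,0,0.75]},{"claw":0,"slide":[-0.05,0.15,-0.9],"rotation":[0,0,0.75]},{"claw":0,"slide":[0,0,-1],"rotation":[0,0,0]},{"claw":0,"slide":[0,0,-1],"rotation":[0,0,0]},{"claw":0,"slide":[0,0,-1],"rotation":[0,0,0]},{"claw":0,"slide":[0,0,-1],"rotation":[0,0,0]},{"claw":0,"slide":[0,0,-1],"rotation":[0,0,0]},{"claw":0,"slide":[0,0,-1],"rotation":[0,0,0]}]' && python3 -m pendant '[{"claw":0,"slide":[0,0,-1],"rotation":[0,0,0]},{"claw":0,"slide":[0,0,-0.8],"rotation":[0,0,0]},{"claw":0,"slide":[0,0,-0.6],"rotation":[0,0,0]},{"claw":0,"slide":[0,0,0],"rotation":[0,0,0]},{"claw":0,"slide":[0,0,0],"rotation":[0,0,0]},{"claw":0.3,"slide":[0,0,0],"rotation":[0,0,0]},{"claw":0.5,"slide":[0,0,0],"rotation":[0,0,0]},{"claw":0.7,"slide":[0,0,0],"rotation":[0,0,0]}]' 25 && python3 -m pendant '[{"claw":0.8,"slide":[0,0,0],"rotation":[0,0,0]},{"claw":0.8,"slide":[0,0,0],"rotation":[0,0,0]},{"claw":0.8,"slide":[0,0,0],"rotation":[0,0,0]},{"claw":0.8,"slide":[0,0,0],"rotation":[0,0,0]}]'
```

```text
clock: 3.5
position: [0.4318, 0.3643, 0.0658]
tcp_rot: [-0.4, 0.917, 0.001, 0.0]
ft_force: [0.6, 0.3, 0.6]
finger_gap: 1.001
finger_force: 0.0
clock: 4.17
position: [0.4336, 0.3631, 0.0197]
tcp_rot: [-0.399, 0.917, 0.0, 0.001]
ft_force: [0.3, 0.1, 0.4]
finger_gap: 0.855
finger_force: 0.0
clock: 4.5
position: [0.4331, 0.3624, 0.0187]
tcp_rot: [-0.399, 0.917, 0.0, 0.0]
ft_force: [-0.3, -0.2, 0.1]
finger_gap: 0.559
finger_force: 0.0
```

```bash
python3 -m pendant '[{"claw":0.8,"slide":[0,0,0],"rotation":[0,0,0]},{"claw":0.8,"slide":[0,0,0],"rotation":[0,0,0]},{"claw":0.8,"slide":[0,0,0],"rotation":[0,0,0]},{"claw":0.8,"slide":[0,0,0],"rotation":[0,0,0]},{"claw":0.8,"slide":[0,0,0],"rotation":[0,0,0]}]' && python3 -m pendant '[{"claw":0.8,"slide":[0,0,0.5],"rotation":[0,0,0]},{"claw":0.8,"slide":[0,0,1],"rotation":[0,0,0]},{"claw":0.8,"slide":[0,0,1],"rotation":[0,0,0]}]'
```

```text
clock: 4.92
position: [0.4332, 0.3623, 0.0186]
tcp_rot: [-0.399, 0.917, -0.0, 0.0]
ft_force: [0.4, -0.1, 0.5]
finger_gap: 0.459
finger_force: 25.0
clock: 5.17
position: [0.4321, 0.362, 0.0687]
tcp_rot: [-0.399, 0.917, -0.0, -0.001]
ft_force: [0.2, -0.2, -1.0]
finger_gap: 0.456
finger_force: 25.0
```

Gripped at a gap of 0.456 × 87 ≈ 40 mm. Moving to the viewing pose by the bay.

```bash
python3 -m pendant '[{"claw":0.8,"slide":[0,0,1],"rotation":[0,0,0]},{"claw":0.8,"slide":[0,0,1],"rotation":[0,0,0]},{"claw":0.8,"slide":[0,0,1],"rotation":[0,0,-0.25]},{"claw":0.8,"slide":[0.6,-0.98,0.2],"rotation":[0,0,-1]},{"claw":0.8,"slide":[0.6,-0.98,0.2],"rotation":[0,0,-1]},{"claw":0.8,"slide":[0.6,-0.98,0.2],"rotation":[0,0,-1]},{"claw":0.8,"slide":[0.6,-0.98,0.2],"rotation":[0,0,-1]},{"claw":0.8,"slide":[0.6,-0.98,0.2],"rotation":[0,0,-1]}]' && python3 -m pendant '[{"claw":0.8,"slide":[0.6,-0.98,0.2],"rotation":[0,0,-1]},{"claw":0.8,"slide":[0.6,-0.98,0.2],"rotation":[0,0,-1]},{"claw":0.8,"slide":[0.6,-0.98,0.2],"rotation":[0,0,-1]},{"claw":0.8,"slide":[0.6,-0.98,0.2],"rotation":[0,0,-1]},{"claw":0.8,"slide":[0.6,-0.98,0.2],"rotation":[0,0,-1]},{"claw":0.8,"slide":[0.6,-0.98,0.2],"rotation":[0,0,-1]},{"claw":0.8,"slide":[0.6,-0.98,0.2],"rotation":[0,0,-1]},{"claw":0.8,"slide":[0.6,-0.98,0.2],"rotation":[0,0,-1]}]' && python3 -m pendant '[{"claw":0.8,"slide":[0.6,-0.98,0.2],"rotation":[0,0,-1]},{"claw":0.8,"slide":[0.6,-0.98,0.2],"rotation":[0,0,-1]},{"claw":0.8,"slide":[0.6,-0.98,0.2],"rotation":[0,0,-1]},{"claw":0.8,"slide":[0.6,-0.98,0.2],"rotation":[0,0,-1]},{"claw":0.8,"slide":[0.6,-0.9,0],"rotation":[0,0,0]},{"claw":0.8,"slide":[0,0,0],"rotation":[0,0,0]},{"claw":0.8,"slide":[0,0,0],"rotation":[0,0,0]},{"claw":0.8,"slide":[0,0,0],"rotation":[0,0,0]}]'
python3 - <<'E'
from h import *
import pickle
g=imaging.grab_frame('wrist'); g['state']=sensors.read_state(); pickle.dump(g,open('w2.pkl','wb'))
cv2.imwrite('pics/w2.png',cv2.resize(g['color'],(800,600),interpolation=cv2.INTER_CUBIC)); print(g['state']['position'],g['state']['finger_gap'],g['state']['joints'])
E
```

```text
clock: 5.83
position: [0.494, 0.261, 0.1482]
tcp_rot: [-0.221, 0.975, -0.0, -0.001]
ft_force: [1.0, 0.9, -1.2]
finger_gap: 0.457
finger_force: 25.0
clock: 6.5
position: [0.5901, 0.1057, 0.181]
tcp_rot: [0.055, 0.998, 0.0, 0.0]
ft_force: [0.0, -0.0, -1.1]
finger_gap: 0.454
finger_force: 25.0
clock: 7.17
position: [0.6489, 0.0115, 0.1962]
tcp_rot: [0.191, 0.982, 0.0, -0.001]
ft_force: [0.9, 0.8, -1.8]
finger_gap: 0.454
finger_force: 25.0
[0.64869566 0.01218024 0.19625101] 0.45546061126078763 [-0.24299814  0.45052096  0.22278783  1.64059432 -0.11145754  1.06384249
  1.20044437]
```

View pics/w2.png

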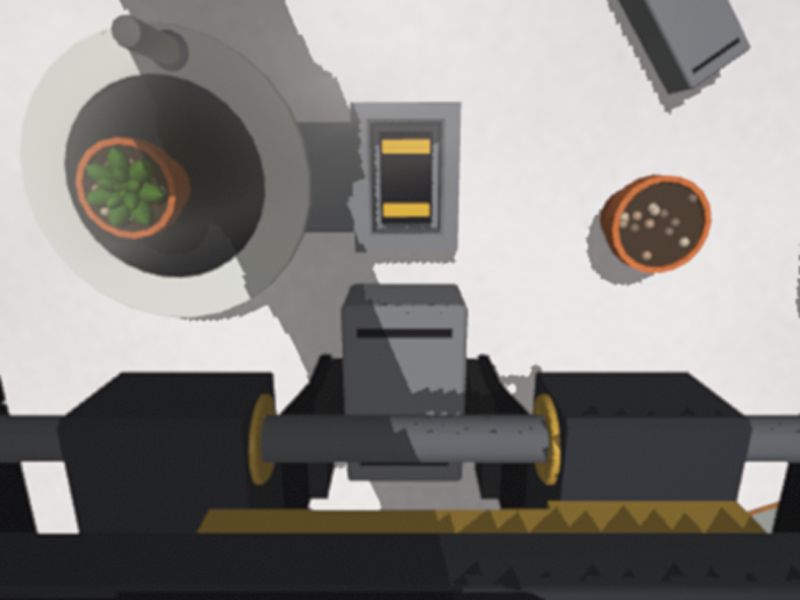

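The wrist picture (800 px scale) shows the bay mouth around (406,178), platter around (165,170), knob top (128,30), rider (125,190) and the held block with both black lines visible (y=333 and 464). Now an enlarged crop for precise edges.

Run:
```python
from h import *; import pickle
g=pickle.load(open('w2.pkl','rb')); c=g['color']
a=cv2.resize(c[60:165,218:303],None,fx=5,fy=5,interpolation=cv2.INTER_CUBIC); b=cv2.resize(c[175:312,213:303],None,fx=4,fy=4,interpolation=cv2.INTER_CUBIC)
o=np.zeros((560,800,3),np.uint8); o[:a.shape[0],:a.shape[1]]=a; o[:b.shape[0],435:435+b.shape[1]]=b
o=cv2.convertScaleAbs(o,alpha=1.3)
cv2.imwrite('pics/w2c.png',o)
```

```text
(no output)
```

View pics/w2c.png

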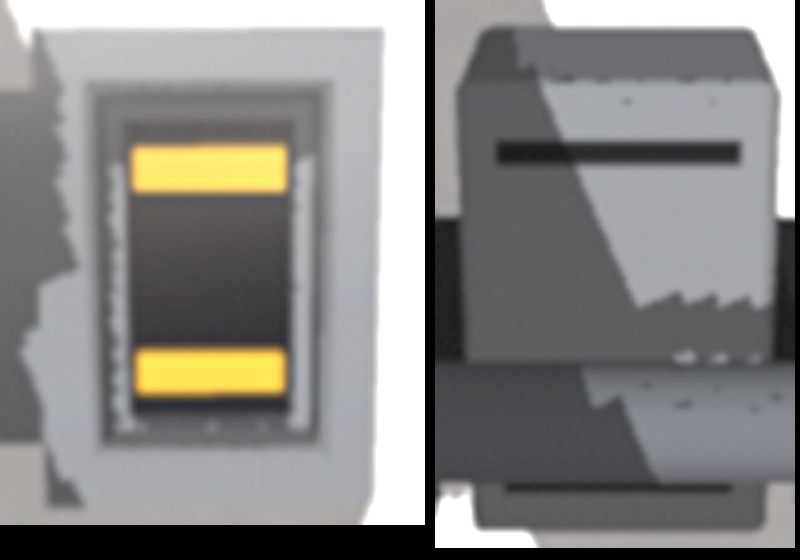

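Run:
```python
from h import *; import pickle
g=pickle.load(open('w2.pkl','rb')); s=g['state']; t=s['position']
M=R.from_quat(s['tcp_rot']).as_matrix(); ax,ay=M[:2,0],M[:2,1]
def quad(n,pts,u0,v0,k,z):
    P=np.array([w(g,u0+(x-k/2+.5)/k,v0+(y-k/2+.5)/k,z) for x,y in pts]); c=P.mean(0)
    dx=P[0]+P[1]-P[2]-P[3]; dy=P[1]+P[2]-P[0]-P[3]
    print(n,'c',c.round(4),'tool',((c-t[:2])@ax).round(4),((c-t[:2])@ay).round(4),'L',np.linalg.norm(dx)/2,'W',np.linalg.norm(dy)/2,'angx',np.degrees(np.arctan2(dx[1],dx[0])).round(2),'angy-90',np.degrees(np.arctan2(dy[1],dy[0])).round(2)); return c
b=quad('box',((33,30),(383,30),(372,508),(45,508)),218,60,5,.036)
o=quad('opening',((85,82),(334,82),(328,450),(98,450)),218,60,5,.036)
k=quad('block',((23,83),(343,83),(330,528),(38,528)),213,175,4,t[2]+.0114)
print('tool x ang',np.degrees(np.arctan2(ax[1],ax[0])), t, 'move',o-k,b-k)
f5=1/1.5625
for n,u,v,z in(('knob',126,28,.082),): print(n,w(g,u*f5,v*f5,z))
# platter ellipse from bright/dark: fit outer black disc
print('black disc ctr', w(g,164.5*f5,175*f5,.032),w(g,165*f5,170*f5,.032))
```

```text
box c [0.5927 0.0354] tool 0.0606 0.0006 L 0.08961593695484851 W 0.0652060259025815 angx 158.14 angy-90 68.04
opening c [0.5918 0.0364] tool 0.0619 0.0012 L 0.06888560819053582 W 0.04608995981477087 angx 158.67 angy-90 68.04
block c [0.6491 0.0116] tool -0.0006 -0.0003 L 0.0622397366148267 W 0.03895510037506541 angx 158.16 angy-90 68.01
tool x ang 158.0603201138298 [0.64869566 0.01218024 0.19625101] move [-0.05737367  0.024759  ] [-0.0564037   0.02373834]
knob [ 0.47233569 -0.06370525]
black disc ctr [ 0.53395824 -0.10251163] [ 0.53142352 -0.10073327]
```

```bash
python3 -m pendant '[{"claw":0.8,"slide":[-0.71,0.3,-0.5],"rotation":[0,0,0]},{"claw":0.8,"slide":[-0.71,0.3,-1],"rotation":[0,0,0]},{"claw":0.8,"slide":[-0.71,0.3,-1],"rotation":[0,0,0]},{"claw":0.8,"slide":[-0.71,0.31,-1],"rotation":[0,0,0]},{"claw":0.8,"slide":[0,0,-1],"rotation":[0,0,0]},{"claw":0.8,"slide":[0,0,-1],"rotation":[0,0,0]},{"claw":0.8,"slide":[0,0,-0.5],"rotation":[0,0,0]},{"claw":0.8,"slide":[0,0,0],"rotation":[0,0,0]}]' && python3 -m pendant '[{"claw":0.8,"slide":[0,0,0],"rotation":[0,0,0]},{"claw":0.8,"slide":[0,0,-0.3],"rotation":[0,0,0]},{"claw":0.8,"slide":[0,0,-0.3],"rotation":[0,0,0]},{"claw":0.8,"slide":[0,0,-0.2],"rotation":[0,0,0]},{"claw":0.8,"slide":[0,0,-0.2],"rotation":[0,0,0]},{"claw":0.8,"slide":[0,0,0],"rotation":[0,0,0]}]'
python3 -c "
from h import *
g=imaging.grab_frame('wrist'); cv2.imwrite('pics/w3.png',g['color']); s=sensors.read_state(); print(s['position'],s['ft_force'],s['torque'])"
```

```text
clock: 7.88
position: [0.5902, 0.0364, 0.0744]
tcp_rot: [0.19, 0.982, -0.0, -0.002]
ft_force: [-0.6, -0.2, -0.5]
finger_gap: 0.456
finger_force: 25.0
clock: 8.38
position: [0.5917, 0.0354, 0.0558]
tcp_rot: [0.19, 0.982, -0.0, -0.001]
ft_force: [0.3, -0.0, -1.6]
finger_gap: 0.454
finger_force: 25.0
[0.59187318 0.03534194 0.05614543] [-1.11136295 -0.40889273 -0.04836647] [ 0.04327736  0.00250451 -0.0205161 ]
```

```bash
python3 -m pendant '[{"claw":0.8,"slide":[0,0.04,-0.1],"rotation":[0,0,0]},{"claw":0.8,"slide":[0,0,-0.1],"rotation":[0,0,0]},{"claw":0.8,"slide":[0,0,0],"rotation":[0,0,0]}]' && python3 -m pendant '[{"claw":0.8,"slide":[0,0,-0.1],"rotation":[0,0,0]},{"claw":0.8,"slide":[0,0,-0.1],"rotation":[0,0,0]},{"claw":0.8,"slide":[0,0,0],"rotation":[0,0,0]}]'
```

```text
clock: 8.68
position: [0.592, 0.0363, 0.0523]
tcp_rot: [0.19, 0.982, -0.0, -0.0]
ft_force: [-0.2, -0.1, -0.9]
finger_gap: 0.456
finger_force: 25.0
clock: 8.93
position: [0.5919, 0.0362, 0.0482]
tcp_rot: [0.19, 0.982, -0.0, -0.0]
ft_force: [0.3, -0.8, -1.9]
finger_gap: 0.458
finger_force: 25.0
```

The block is entering freely. I'll seat it on the plate.

```bash
python3 -m pendant '[{"claw":0.8,"slide":[0,0,-0.15],"rotation":[0,0,0]},{"claw":0.8,"slide":[0,0,-0.15],"rotation":[0,0,0]},{"claw":0.8,"slide":[0,0,0],"rotation":[0,0,0]}]' && python3 -m pendant '[{"claw":0.8,"slide":[0,0,-0.08],"rotation":[0,0,0]},{"claw":0.8,"slide":[0,0,0],"rotation":[0,0,0]},{"claw":0.5,"slide":[0,0,0],"rotation":[0,0,0]},{"claw":0.4,"slide":[0,0,0],"rotation":[0,0,0]},{"claw":0.3,"slide":[0,0,0],"rotation":[0,0,0]},{"claw":0.3,"slide":[0,0,0],"rotation":[0,0,0]}]'
```

```text
clock: 9.18
position: [0.5917, 0.0362, 0.0419]
tcp_rot: [0.19, 0.982, -0.0, -0.001]
ft_force: [-1.1, -0.3, -1.5]
finger_gap: 0.456
finger_force: 25.0
clock: 9.68
position: [0.5924, 0.0363, 0.0412]
tcp_rot: [0.19, 0.982, 0.0, 0.0]
ft_force: [0.2, -0.7, 0.5]
finger_gap: 0.64
finger_force: 0.0
```

```bash
python3 -m pendant '[{"claw":0.3,"slide":[0,0,0.7],"rotation":[0,0,0]},{"claw":0.5,"slide":[0,0,0.7],"rotation":[0,0,0]},{"claw":1,"slide":[0,0,0],"rotation":[0,0,0]},{"claw":1,"slide":[0,0,0],"rotation":[0,0,0]},{"claw":1,"slide":[0,0,0],"rotation":[0,0,0]},{"claw":1,"slide":[0,0,0],"rotation":[0,0,0]},{"claw":1,"slide":[0,0,0],"rotation":[0,0,0]},{"claw":1,"slide":[0,0,0],"rotation":[0,0,0]}]' && python3 -m pendant '[{"claw":1,"slide":[0,0,0],"rotation":[0,0,0]},{"claw":1,"slide":[0,0,0],"rotation":[0,0,0]},{"claw":1,"slide":[0,0,0],"rotation":[0,0,0]},{"claw":1,"slide":[0,0,0],"rotation":[0,0,0]},{"claw":1,"slide":[0,0,0],"rotation":[0,0,0]},{"claw":1,"slide":[0,0,-0.4],"rotation":[0,0,0]},{"claw":1,"slide":[0,0,0],"rotation":[0,0,0]}]'
python3 - <<'E'
from h import *; import pickle
g=imaging.grab_frame('wrist'); g['state']=sensors.read_state(); pickle.dump(g,open('w3.pkl','wb'))
cv2.imwrite('pics/w3.png',g['color']); print(g['state']['position'],g['state']['finger_gap'])
E
```

```text
clock: 10.35
position: [0.5918, 0.0362, 0.0683]
tcp_rot: [0.19, 0.982, -0.0, -0.001]
ft_force: [-0.5, -0.3, -0.5]
finger_gap: 0.253
finger_force: 0.0
clock: 10.93
position: [0.5913, 0.0362, 0.0597]
tcp_rot: [0.19, 0.982, -0.0, -0.001]
ft_force: [-0.7, 0.2, -0.8]
finger_gap: 0.007
finger_force: 0.0
[0.59141217 0.03619483 0.0599971 ] 0.006426487906513288
```

View pics/w3.png

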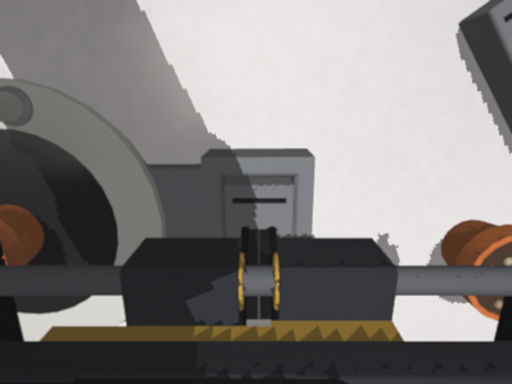

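The block sits square in the bay (258,200), still proud, with the closed fingers over its centre. Pressing in steps.

```bash
python3 -m pendant '[{"claw":1,"slide":[0,0,-0.25],"rotation":[0,0,0]},{"claw":1,"slide":[0,0,-0.2],"rotation":[0,0,0]},{"claw":1,"slide":[0,0,0],"rotation":[0,0,0]}]' && python3 -m pendant '[{"claw":1,"slide":[0,0,-0.2],"rotation":[0,0,0]},{"claw":1,"slide":[0,0,-0.2],"rotation":[0,0,0]},{"claw":1,"slide":[0,0,0],"rotation":[0,0,0]}]'
```

```text
clock: 11.23
position: [0.5915, 0.0362, 0.0509]
tcp_rot: [0.19, 0.982, -0.0, -0.001]
ft_force: [-0.0, -0.2, -0.6]
finger_gap: 0.008
finger_force: 0.0
clock: 11.48
position: [0.5925, 0.0362, 0.0441]
tcp_rot: [0.19, 0.982, 0.0, 0.0]
ft_force: [-0.7, 0.0, 2.1]
finger_gap: 0.008
finger_force: 1.0
```

```bash
python3 -m pendant '[{"claw":1,"slide":[0,0,-0.15],"rotation":[0,0,0]},{"claw":1,"slide":[0,0,-0.15],"rotation":[0,0,0]},{"claw":1,"slide":[0,0,0],"rotation":[0,0,0]}]' && python3 -m pendant '[{"claw":1,"slide":[0,0,-0.1],"rotation":[0,0,0]},{"claw":1,"slide":[0,0,-0.05],"rotation":[0,0,0]},{"claw":1,"slide":[0,0,0],"rotation":[0,0,0]},{"claw":1,"slide":[0,0,0],"rotation":[0,0,0]}]'
```

```text
clock: 11.73
position: [0.5926, 0.0362, 0.0385]
tcp_rot: [0.19, 0.982, 0.0, 0.0]
ft_force: [-0.3, 0.0, 5.4]
finger_gap: 0.006
finger_force: 2.3
clock: 12.07
position: [0.5926, 0.0362, 0.0364]
tcp_rot: [0.19, 0.982, 0.0, 0.0]
ft_force: [-2.9, 0.9, 10.4]
finger_gap: 0.005
finger_force: 5.5
```

```bash
python3 -m pendant '[{"claw":1,"slide":[0,0,-0.08],"rotation":[0,0,0]},{"claw":1,"slide":[0,0,0],"rotation":[0,0,0]},{"claw":1,"slide":[0,0,0],"rotation":[0,0,0]}]' && python3 -m pendant '[{"claw":1,"slide":[0,0,-0.08],"rotation":[0,0,0]},{"claw":1,"slide":[0,0,0],"rotation":[0,0,0]},{"claw":1,"slide":[0,0,0],"rotation":[0,0,0]},{"claw":1,"slide":[0,0,0],"rotation":[0,0,0]}]'
```

```text
clock: 12.32
position: [0.5926, 0.0362, 0.0363]
tcp_rot: [0.191, 0.982, 0.001, 0.0]
ft_force: [-7.1, -0.9, 21.5]
finger_gap: 0.007
finger_force: 10.8
clock: 12.65
position: [0.5926, 0.0362, 0.0363]
tcp_rot: [0.191, 0.982, 0.001, 0.0]
ft_force: [-10.1, -0.4, 32.5]
finger_gap: 0.0
finger_force: 16.0
```

The block is home: top at z≈0.036, a hard stop with force rising to 32 N. Lifting and moving above the knob.

```bash
python3 -m pendant '[{"claw":1,"slide":[0,0,0.4],"rotation":[0,0,0]},{"claw":1,"slide":[0,0,1],"rotation":[0,0,0]},{"claw":0.6,"slide":[0,0,1],"rotation":[0,0,0]},{"claw":0.6,"slide":[0,0,1],"rotation":[0,0,0]},{"claw":0.6,"slide":[0,0,1],"rotation":[0,0,0]},{"claw":0.6,"slide":[0,0,1],"rotation":[0,0,0]},{"claw":0.6,"slide":[0,0,1],"rotation":[0,0,0]}]' && python3 -m pendant '[{"claw":0.6,"slide":[-1,-0.84,0],"rotation":[0,0,0]},{"claw":0.6,"slide":[-1,-0.84,0],"rotation":[0,0,0]},{"claw":0.6,"slide":[-1,-0.84,0],"rotation":[0,0,0]},{"claw":0.6,"slide":[-1,-0.84,0],"rotation":[0,0,0]},{"claw":0.6,"slide":[-1,-0.84,0],"rotation":[0,0,0]},{"claw":0.6,"slide":[-1,-0.84,0],"rotation":[0,0,0]},{"claw":0.6,"slide":[0,0,0],"rotation":[0,0,0]},{"claw":0.6,"slide":[0,0,0],"rotation":[0,0,0]}]'
python3 - <<'E'
from h import *; import pickle
g=imaging.grab_frame('wrist'); g['state']=sensors.read_state(); pickle.dump(g,open('w4.pkl','wb'))
im=cv2.resize(g['color'],(800,600),interpolation=cv2.INTER_CUBIC)
C=np.array([.5368,-.1036])
for X in ([*C,.032],[.473,-.064,.082]): cv2.drawMarker(im,tuple(int(v) for v in p(g,X)*1.5625),(0,0,255),0,12)
for a in np.radians(range(0,360,6)): cv2.circle(im,tuple(int(v) for v in p(g,[C[0]+.09*np.cos(a),C[1]+.09*np.sin(a),.032])*1.5625),1,(255,0,0),-1)
for a in (0,1,2,3): 
    M=R.from_quat(g['state']['tcp_rot']).as_matrix()
t=np.array([np.cos(np.radians(68.05)),np.sin(np.radians(68.05))]); x=np.array([t[1],-t[0]]); b=C+.15*t
for i,j in((-.0335,-.0215),(.0335,-.0215),(.0335,.0215),(-.0335,.0215)): cv2.circle(im,tuple(int(v) for v in p(g,[*(b+i*x+j*t),.036])*1.5625),2,(0,255,0),-1)
cv2.imwrite('pics/w4.png',im); print(g['state']['position'],g['state']['finger_gap'])
E
```

```text
clock: 13.23
position: [0.592, 0.0362, 0.1605]
tcp_rot: [0.19, 0.982, 0.0, -0.0]
ft_force: [-0.4, 0.2, -0.3]
finger_gap: 0.298
finger_force: 0.0
clock: 13.9
position: [0.4715, -0.0654, 0.1599]
tcp_rot: [0.192, 0.981, 0.0, 0.0]
ft_force: [0.7, 0.2, 0.3]
finger_gap: 0.399
finger_force: 0.0
[ 0.47259539 -0.06447654  0.16000605] 0.3992085179086046
```

View pics/w4.png

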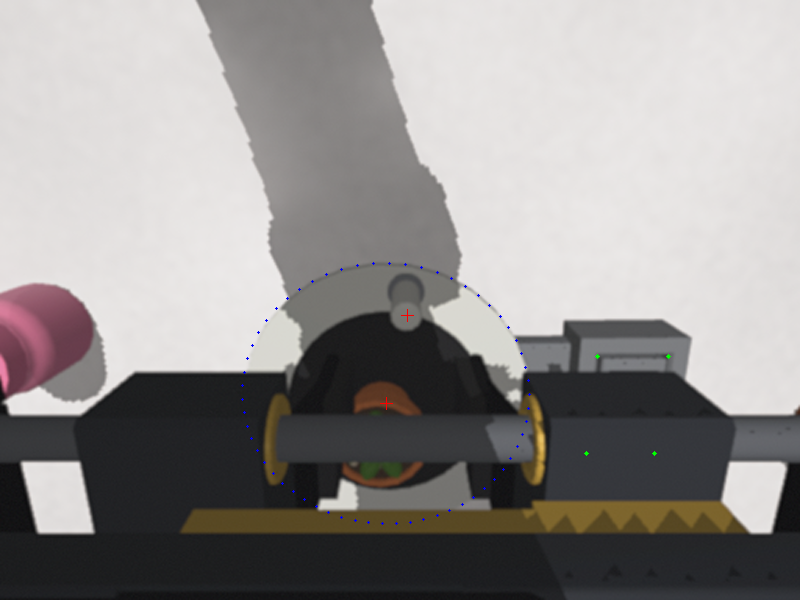

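The predicted rim circle and knob marker (406,315) lie on the picture. Descending over the knob and closing with 15 N.

```bash
python3 -m pendant '[{"claw":0.6,"slide":[0,0,-0.8],"rotation":[0,0,0]},{"claw":0.6,"slide":[0,0,-1],"rotation":[0,0,0]},{"claw":0.6,"slide":[0,0,-1],"rotation":[0,0,0]},{"claw":0.6,"slide":[0,0,-1],"rotation":[0,0,0]},{"claw":0.6,"slide":[0,0,-1],"rotation":[0,0,0]},{"claw":0.6,"slide":[0,0,-0.6],"rotation":[0,0,0]},{"claw":0.6,"slide":[0,0,0],"rotation":[0,0,0]},{"claw":0.8,"slide":[0,0,0],"rotation":[0,0,0]}]' 15 && python3 -m pendant '[{"claw":1,"slide":[0,0,0],"rotation":[0,0,0]},{"claw":1,"slide":[0,0,0],"rotation":[0,0,0]},{"claw":1,"slide":[0,0,0],"rotation":[0,0,0]},{"claw":1,"slide":[0,0,0],"rotation":[0,0,0]},{"claw":1,"slide":[0,0,0],"rotation":[0,0,0]},{"claw":1,"slide":[0,0,0],"rotation":[0,0,0]}]'
python3 - <<'E'
from h import *
C=np.array([.5368,-.1036]); s=sensors.read_state(); k=s['position'][:2]; print(k,s['position'][2], np.linalg.norm(k-C))
a0=np.arctan2(*(k-C)[::-1]); n=36; r=.075
P=np.array([C+r*np.array([np.cos(a0+2*np.pi*i/n),np.sin(a0+2*np.pi*i/n)]) for i in range(n+1)]); print(np.degrees(a0))
U=np.round(np.cumsum(np.diff(P,axis=0),0)/.02,2); D=np.diff(np.vstack([[0,0],U]),axis=0).round(2)
for i,d in enumerate(D,1): print(i,d.tolist(),end=' ' if i%4 else '\n')
print(D.sum(0))
E
```

```text
clock: 14.62
position: [0.4728, -0.0638, 0.0513]
tcp_rot: [0.19, 0.982, -0.0, -0.001]
ft_force: [-0.4, 0.4, 0.1]
finger_gap: 0.375
finger_force: 0.0
clock: 15.12
position: [0.4731, -0.0645, 0.0526]
tcp_rot: [0.19, 0.982, 0.0, 0.001]
ft_force: [-0.2, 0.2, 6.0]
finger_gap: 0.177
finger_force: 15.0
[ 0.47306664 -0.06451991] 0.05256482695982484 0.07476091335264615
148.48416326120474
1 [-0.29, -0.58] 2 [-0.19, -0.63] 3 [-0.07, -0.65] 4 [0.04, -0.65]
5 [0.15, -0.64] 6 [0.26, -0.6] 7 [0.36, -0.54] 8 [0.45, -0.48]
9 [0.53, -0.39] 10 [0.58, -0.29] 11 [0.63, -0.18] 12 [0.65, -0.08]
13 [0.65, 0.04] 14 [0.64, 0.15] 15 [0.6, 0.26] 16 [0.54, 0.36]
17 [0.47, 0.45] 18 [0.39, 0.53] 19 [0.3, 0.58] 20 [0.18, 0.63]
21 [0.08, 0.65] 22 [-0.04, 0.65] 23 [-0.16, 0.64] 24 [-0.26, 0.6]
25 [-0.36, 0.54] 26 [-0.45, 0.48] 27 [-0.52, 0.39] 28 [-0.59, 0.29]
29 [-0.62, 0.18] 30 [-0.65, 0.08] 31 [-0.66, -0.04] 32 [-0.63, -0.15]
33 [-0.6, -0.26] 34 [-0.55, -0.36] 35 [-0.47, -0.45] 36 [-0.39, -0.53]
[-1.66533454e-15  1.55431223e-15]
```

```bash
python3 -m pendant '[{"claw":1,"slide":[-0.15,-0.29,0],"rotation":[0,0,0]},{"claw":1,"slide":[-0.14,-0.29,0],"rotation":[0,0,0]},{"claw":1,"slide":[-0.1,-0.31,0],"rotation":[0,0,0]},{"claw":1,"slide":[-0.09,-0.32,0],"rotation":[0,0,0]},{"claw":1,"slide":[-0.07,-0.65,0],"rotation":[0,0,0]},{"claw":1,"slide":[0.04,-0.65,0],"rotation":[0,0,0]}]' && python3 -m pendant '[{"claw":1,"slide":[0.15,-0.64,0],"rotation":[0,0,0]},{"claw":1,"slide":[0.26,-0.6,0],"rotation":[0,0,0]},{"claw":1,"slide":[0.36,-0.54,0],"rotation":[0,0,0]},{"claw":1,"slide":[0.45,-0.48,0],"rotation":[0,0,0]}]'
```

```text
clock: 15.62
position: [0.4626, -0.1145, 0.0526]
tcp_rot: [0.19, 0.982, 0.001, 0.001]
ft_force: [0.6, 1.8, 4.8]
finger_gap: 0.177
finger_force: 15.0
clock: 15.95
position: [0.4872, -0.1603, 0.0526]
tcp_rot: [0.191, 0.982, 0.001, 0.001]
ft_force: [1.6, 3.6, 6.5]
finger_gap: 0.181
finger_force: 15.0
```

Forces are small and the knob is following at radius 75 mm. Continuing round.

```bash
python3 -m pendant '[{"claw":1,"slide":[0.53,-0.39,0],"rotation":[0,0,0]},{"claw":1,"slide":[0.58,-0.29,0],"rotation":[0,0,0]},{"claw":1,"slide":[0.63,-0.18,0],"rotation":[0,0,0]},{"claw":1,"slide":[0.65,-0.08,0],"rotation":[0,0,0]},{"claw":1,"slide":[0.65,0.04,0],"rotation":[0,0,0]},{"claw":1,"slide":[0.64,0.15,0],"rotation":[0,0,0]},{"claw":1,"slide":[0.6,0.26,0],"rotation":[0,0,0]},{"claw":1,"slide":[0.54,0.36,0],"rotation":[0,0,0]}]' && python3 -m pendant '[{"claw":1,"slide":[0.47,0.45,0],"rotation":[0,0,0]},{"claw":1,"slide":[0.39,0.53,0],"rotation":[0,0,0]},{"claw":1,"slide":[0.3,0.58,0],"rotation":[0,0,0]},{"claw":1,"slide":[0.18,0.63,0],"rotation":[0,0,0]},{"claw":1,"slide":[0.08,0.65,0],"rotation":[0,0,0]},{"claw":1,"slide":[-0.04,0.65,0],"rotation":[0,0,0]},{"claw":1,"slide":[0,0,0],"rotation":[0,0,0]}]'
python3 -c "
from h import *
s=sensors.read_state(); C=np.array([.5368,-.1036]); d=s['position'][:2]-C; print(s['position'],np.linalg.norm(d),np.degrees(np.arctan2(d[1],d[0])),s['ft_force'])"
```

```text
clock: 16.62
position: [0.5834, -0.1629, 0.0526]
tcp_rot: [0.191, 0.982, 0.0, -0.0]
ft_force: [-3.0, 1.3, 7.4]
finger_gap: 0.176
finger_force: 15.0
clock: 17.2
position: [0.6107, -0.0897, 0.0526]
tcp_rot: [0.189, 0.982, 0.001, -0.0]
ft_force: [-1.7, 0.9, 6.8]
finger_gap: 0.172
finger_force: 15.0
[ 0.61067392 -0.08972823  0.05263406] 0.07516503730428492 10.634949712765604 [-1.66568107  0.87905338  6.75873253]
```

```bash
python3 -m pendant '[{"claw":1,"slide":[-0.16,0.64,0],"rotation":[0,0,0]},{"claw":1,"slide":[-0.26,0.6,0],"rotation":[0,0,0]},{"claw":1,"slide":[-0.36,0.54,0],"rotation":[0,0,0]},{"claw":1,"slide":[-0.45,0.48,0],"rotation":[0,0,0]},{"claw":1,"slide":[-0.52,0.39,0],"rotation":[0,0,0]},{"claw":1,"slide":[-0.59,0.29,0],"rotation":[0,0,0]},{"claw":1,"slide":[-0.62,0.18,0],"rotation":[0,0,0]},{"claw":1,"slide":[-0.65,0.08,0],"rotation":[0,0,0]}]' && python3 -m pendant '[{"claw":1,"slide":[-0.66,-0.04,0],"rotation":[0,0,0]},{"claw":1,"slide":[-0.63,-0.15,0],"rotation":[0,0,0]},{"claw":1,"slide":[-0.6,-0.26,0],"rotation":[0,0,0]},{"claw":1,"slide":[-0.55,-0.36,0],"rotation":[0,0,0]},{"claw":1,"slide":[-0.47,-0.45,0],"rotation":[0,0,0]},{"claw":1,"slide":[-0.2,-0.26,0],"rotation":[0,0,0]},{"claw":1,"slide":[-0.19,-0.27,0],"rotation":[0,0,0]},{"claw":1,"slide":[0,0,0],"rotation":[0,0,0]}]' && python3 -m pendant '[{"claw":1,"slide":[0,0,0],"rotation":[0,0,0]},{"claw":1,"slide":[0,0,0],"rotation":[0,0,0]}]'
```

```text
clock: 17.87
position: [0.5383, -0.0286, 0.0526]
tcp_rot: [0.19, 0.982, -0.0, 0.001]
ft_force: [1.7, -4.2, 6.1]
finger_gap: 0.178
finger_force: 15.0
clock: 18.53
position: [0.4722, -0.0657, 0.0526]
tcp_rot: [0.191, 0.982, 0.0, 0.001]
ft_force: [1.6, -1.3, 7.6]
finger_gap: 0.178
finger_force: 15.0
clock: 18.7
position: [0.4727, -0.0649, 0.0525]
tcp_rot: [0.191, 0.982, 0.0, 0.001]
ft_force: [0.8, -2.5, 8.4]
finger_gap: 0.174
finger_force: 15.0
```

Knob is back at its start. Releasing gently, lifting clear, then checking.

```bash
python3 -m pendant '[{"claw":0.8,"slide":[0,0,0],"rotation":[0,0,0]},{"claw":0.7,"slide":[0,0,0],"rotation":[0,0,0]},{"claw":0.6,"slide":[0,0,0],"rotation":[0,0,0]},{"claw":0.6,"slide":[0,0,0],"rotation":[0,0,0]},{"claw":0.6,"slide":[0,0,0.5],"rotation":[0,0,0]},{"claw":0.6,"slide":[0,0,1],"rotation":[0,0,0]},{"claw":0.6,"slide":[0,0,1],"rotation":[0,0,0]},{"claw":0.6,"slide":[0,0,1],"rotation":[0,0,0]}]' && python3 -m pendant '[{"claw":0.6,"slide":[0,0,1],"rotation":[0,0,0]},{"claw":0.6,"slide":[0,0,1],"rotation":[0,0,0]},{"claw":0.6,"slide":[1,0.5,1],"rotation":[0,0,0]},{"claw":0.6,"slide":[1,0.5,1],"rotation":[0,0,0]},{"claw":0.6,"slide":[1,0.5,1],"rotation":[0,0,0]},{"claw":0.6,"slide":[1,0.5,0.5],"rotation":[0,0,0]},{"claw":0.6,"slide":[1,0.5,0],"rotation":[0,0,0]},{"claw":0.6,"slide":[1,0.5,0],"rotation":[0,0,0]}]' && python3 -m pendant '[{"claw":0.6,"slide":[1,0.2,0],"rotation":[0,0,0]},{"claw":0.6,"slide":[1,0.2,0],"rotation":[0,0,0]},{"claw":0.6,"slide":[0,0,0],"rotation":[0,0,0]},{"claw":0.6,"slide":[0,0,0],"rotation":[0,0,0]},{"claw":0.6,"slide":[0,0,0],"rotation":[0,0,0]}]'
python3 - <<'E'
from h import *
g=imaging.grab_frame('wrist'); im=cv2.resize(g['color'],(800,600),interpolation=cv2.INTER_CUBIC)
for X in ([.5368,-.1036,.032],[.473,-.064,.082]): cv2.drawMarker(im,tuple(int(v) for v in p(g,X)*1.5625),(0,0,255),0,12)
cv2.imwrite('pics/w5.png',im); print(sensors.read_state()['position'])
E
```

```text
clock: 19.37
position: [0.4716, -0.0645, 0.1228]
tcp_rot: [0.19, 0.982, -0.0, -0.001]
ft_force: [1.1, -0.8, 0.0]
finger_gap: 0.399
finger_force: 0.0
clock: 20.03
position: [0.5932, -0.0039, 0.2334]
tcp_rot: [0.19, 0.982, 0.0, 0.001]
ft_force: [0.4, 0.1, 0.3]
finger_gap: 0.401
finger_force: 0.0
clock: 20.45
position: [0.6313, 0.0031, 0.2317]
tcp_rot: [0.191, 0.982, -0.0, -0.001]
ft_force: [-0.1, -0.9, 0.3]
finger_gap: 0.397
finger_force: 0.0
[0.63116427 0.00295726 0.23189392]
```

View pics/w5.png

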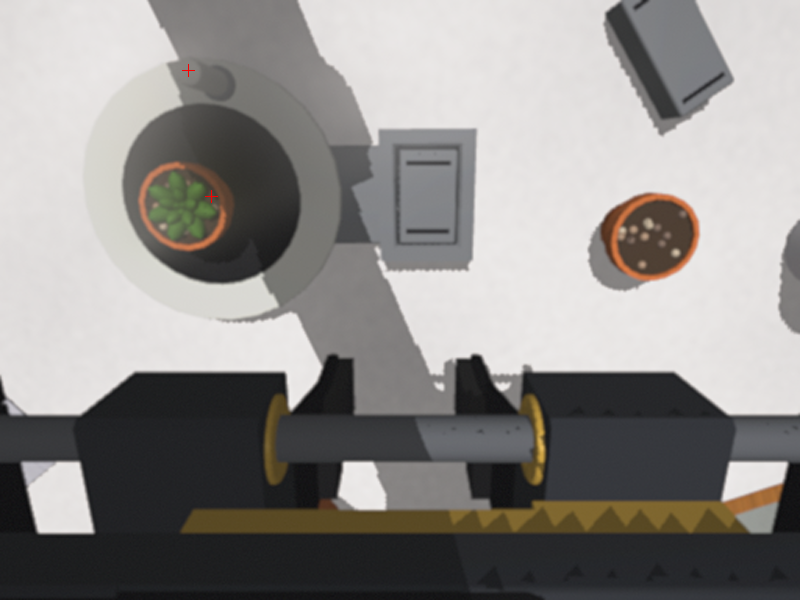

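The block sits flush and square in the bay (428,196), the knob is on its start mark (188,70), and the rider is upright near the middle. Handing in.

```bash
python3 -c "
from rig import job; print(job.sign_off())"
```

```text
the job is handed in; nothing more can be done
None
```

The 64 mm block is pressed flush in the bay, the platter has made one full turn with its knob back at the start, the little pot is still upright near the middle, and the job is handed in (no verdict was returned).

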